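Keeper bar on, then hold the hand scope on the chip

TASK

Get the circuit board ready and inspect it: first lay the keeper bar across the two notched support blocks of the board holder, down in both notches and centred, and let go of it. Then draw the handheld inspection scope up out of its stand, tip it to about 45 degrees and aim its lens end at the large square black chip on the board, with the lens about 60 mm from the chip along the scope's axis. Finish while still holding the scope there, still and in the air, touching nothing but the gripper; never touch the board holder with the scope and leave the other things on the bench where they are.

Things in the scene. Friction and masses are not known exactly. Their poses are not given: they have to be found in the camera images.
- keeper_bar: Keeper bar: plain aluminium bar 180 long (y), 20 wide (x), 14 thick (z), about 160 g, with a black upright grip block in the middle of its top: 16 wide (x), 44 long (y), 30 high, its top 44 above the bar's underside. Origin: centre of the underside. Starts flat on the bench, grip up. The same either way round.
- board_holder: Fixed dark steel plate 130 (x) by 190 (y) by 12, origin under its centre. On it a green board 100 by 116, centre 5 to -x, top 18 above the bench, parts up to 4 higher. At x = +35, y = +75 and -75 stand two aluminium blocks, 46 (x) by 24 (y), each with a notch 24 wide (x), open upwards and along y; notch floor 22, block top 34 above the bench. Place and yaw vary.
- seat (a point): Point midway between the two notches of the board holder, at notch floor height (22 above the bench), axes as the board holder. The seated bar has its origin here and its long axis along this y axis.
- chip (a point): Centre of the top of the large square black chip (30 by 30, 3 thick) on the board, 21 above the bench, axes as the board holder; it lies 60 from the bar's line, on the -x side.
- scope: Handheld inspection scope: black round body 32 in diameter, 160 long, about 140 g; lens end 26 in diameter with a bright ring, widening to 32 at 30 up; plain cylinder from 30 to 152. Origin: centre of the lens face; z axis from lens to tail. It starts upright in its stand, lens down, lens face 10 above the bench, the top 100 standing out above the rim.
- scope_focus (a point): Point on the scope's axis 60 ahead of the lens face (outside the scope); this is to fall on the chip's top.
- scope_stand: Fixed stand for the scope: round dark foot 80 in diameter and 8 high, upright grey tube 50 outside and 40 inside diameter, rim 70 above the bench, inner floor 10 above the bench. Origin: centre of its underside. It may change places with the identical driver stand.
- driver_stand: Fixed stand, identical to the scope's, that holds the nut driver. Not used.
- nut_driver: Bystander: slimmer black-handled nut driver, 28 in diameter at most and 140 long, upright in the other stand, top about 150 above the bench; origin at its lower end.
- tape_roll: Bystander: roll of amber tape lying flat, 64 diameter, 18 high; origin under its centre.
- flux_bottle: Bystander: white bottle, 40 diameter, about 85 high; origin under its centre.
- tweezers: Bystander: steel tweezers lying flat, 120 long (x), 7 high; origin under the centre.
- heatsink: Bystander: finned aluminium heat sink 40 by 40 by 22; origin under its centre.
- mouse: Bystander: white computer mouse, 95 long (x), 58 wide, 30 high; origin under its centre.
There are look-alikes about, which are no part of the job. Leave any pink or yellow look-alike of the driver_stand alone. Leave any blue look-alike of the scope_stand alone.

How it is judged:
On the way, in this order (a step that is already met when the one before it is completed fails the run):
1. the keeper bar lies down in both notches, centred, and is let go (x of keeper_bar in the frame of seat between -0.004 and 0.004 m and y of keeper_bar in the frame of seat between -0.015 and 0.015 m and z of keeper_bar in the frame of seat between -0.003 and 0.004 m and angle between the y axis of keeper_bar and the y axis of seat, either way round below 0.06 rad and angle between keeper_bar's own z axis and vertical below 0.06 rad and contact force between keeper_bar and the fingers below 0.2 N and linear speed of keeper_bar below 0.02 m/s), for 0.3 s.
2. the scope is drawn out of its stand, held by the gripper, lens above the rim (height (world z) of scope above 0.072 m and contact force between scope and the fingers above 1 N and contact force between scope and scope_stand below 0.2 N), for 0.2 s.
At the end, for the whole second after the job is handed in: Bar in both notches (4 mm across and in height, 15 mm along, 0.06 rad), let go. Scope gripped, still, touching nothing else, tipped 30 to 60 degrees from upright, lens lower and at least 20 mm above the chip; the point 60 mm ahead of the lens within 20 mm of the chip centre (x of keeper_bar in the frame of seat between -0.004 and 0.004 m and y of keeper_bar in the frame of seat between -0.015 and 0.015 m and z of keeper_bar in the frame of seat between -0.003 and 0.004 m and angle between the y axis of keeper_bar and the y axis of seat, either way round below 0.06 rad and angle between keeper_bar's own z axis and vertical below 0.06 rad and contact force between keeper_bar and the fingers below 0.2 N and contact force between scope and board_holder below 0.2 N and contact force between scope and keeper_bar below 0.2 N and contact force between scope and scope_stand below 0.2 N and contact force between scope and driver_stand below 0.2 N and contact force between scope and nut_driver below 0.2 N and contact force between scope and tape_roll below 0.2 N and contact force between scope and flux_bottle below 0.2 N and contact force between scope and tweezers below 0.2 N and contact force between scope and heatsink below 0.2 N and contact force between scope and mouse below 0.2 N and angle between scope's own z axis and vertical between 0.52 and 1.05 rad and distance between scope_focus and chip below 0.02 m and z of scope in the frame of chip above 0.02 m and height (world z) of scope above 0.04 m and contact force between scope and the fingers above 1 N and linear speed of scope below 0.02 m/s and angular speed of scope below 0.15 rad/s); the arm keeps its last pose, push and grip.
It fails at once if the scope strikes the board holder or the board (contact force between scope and board_holder above 1 N).
It fails at once if a bystander is moved by more than 20 mm (distance of any of nut_driver, tape_roll, flux_bottle, tweezers, heatsink, mouse from where it was at the start of the episode above 0.02 m).
It also fails if it takes over 64 s, if anything falls off the work surface, if the arm or the gripper's body presses on something with over 40 N, if the wrist force passes 120 N, or if a joint passes its speed limit or range.

ROBOT

A 6-joint arm with a two-finger parallel gripper is mounted at the origin on the work surface. World frame = base frame: x ahead of the robot, y to its left, z up, the work surface at z = 0. Lengths are in m, angles in rad, forces in N, time in s.
With the tool pointing down it reaches from about 0.25 to 0.775 m from the base axis. Payload 4 kg.
Tool frame: the origin (TCP) lies at the very end of the fingers, on their centre line; the grasp point (between the pads) lies 19 mm behind it; z points along the fingers, y is the direction in which the jaws open and shut (so a half turn about z gives the same grasp; the last joint's range is limited). The gripper opens to 94 mm and grips with 3 to 60 N. Pads are 16 mm wide; open, the fingers measure 119 mm over their backs; the gripper's body (75 mm by 177 mm) begins 78 mm behind the grasp point.
Start: joints at [1.13, 0.087, 1.371, -0, 1.684, -0.103], TCP at [0.182, 0.519, 0.206] pointing down, gripper open.
Joint ranges: [-3.1, 3.1], [-0.76, 2.03], [0.27, 2.55], [-1.08, 4.22], [0.17, 2.65], [-2.57, 2.57]. Speed limits (rad/s): [2.79, 2.79, 3.14, 3.14, 3.14, 3.14].

INTERFACE

Orientations are given as [roll, pitch, yaw] about the fixed x, y, z axes, in that order (R = Rz(yaw) Ry(pitch) Rx(roll)).
In Python, from bench import robot, snapshot, models gives the robot as it stands.
- The arm moves only by the tool arm_command, never from a script. Its argument "commands" is text: rows parted by semicolons, each of 7 numbers parted by spaces: the shift along the tool's x, y, z in mm, then the turn, a rotation vector about the tool's x, y, z in degrees, then the opening, from 0 (shut) to 1 (fully open). In form: tx ty tz rx ry rz hand; .... A call has 1 to 12 rows; each row shifts and turns the pose as measured when the row begins, along the tool's axes as they then stand; what a row does not reach is not made up. A row lasts 1/8 s, in which the tool goes at most 62.5 mm and 10.7 degrees, less where a joint would pass 70% of its speed; a pose out of reach is approached as far as the arm can. A call is refused whole if a number of a shift passes 62.5 or a number of a turn 10.7, either way. A call with a gripper value outside its range is refused whole. The fingers move at their own pace and stop on an object; the grip force is fixed at half the most. Time passes only in rows, so rows that do not move let the fingers close. It gives the time, the measured TCP pose, the force and the opening at its end, in the units of the state.
- robot.get_obs(): the state, without advancing time (a new reading comes with each control period).
- snapshot(name): name is "scene" or "top" or "wrist"; returns a dict with "img" (400x640x3 uint8, blue, green, red), "camera_matrix" (3x3 intrinsics, pixels), "origin" and "rotation" of the camera in the world. Camera axes: x right, y down, z forward; pixel columns grow to the right and rows downward; lengths in m; the calibration is good to about 2 mm. The wrist camera is an equidistant fisheye: a pixel r from the principal point sees the ray r / f radians off the axis. A picture is of the moment at which its call begins. There is no depth.
- robot.close_job(): hands the job in, once; it reports no verdict.
Trained networks look in a picture, given as the dict that the camera call returned (one of the last four; its "shot" number tells which), for a name from the list of things; names that differ only in an ending like _2 or _b are one class to them, and where a whole thing is asked for, a point or a joint stands for the part that bears it (a point fixed in the world has none). Each returns a list of dicts, best first, with "conf" (0 to 1); they miss things now and then, are a little off and sometimes report something else, mostly with a low value. They report only what shows in the picture. A call takes as long as a camera call. They do not tell look-alikes from the thing itself.
- models.spot_in(query, picture): "bbox" ([left, top, width, height] as shares, 0 to 1, of the picture: columns of its width, rows of its height, round what is visible of it).
- models.tip_of(query, picture): "centre" ([column, row] as shares, 0 to 1, of the picture: columns of its width, rows of its height: a listed point, or the origin of a listed thing).
The state is a dict: "time": time; "joint_positions": joint angles; "qvel": joint speeds; "joint_torque": joint torques, N m; "tool_pos": TCP position; "ee_rot": TCP orientation; "wrist_force": force on the tool from outside, world axes, zero at the start; "wrist_torque": the same for the moment, N m; "width": finger opening in m.
Only numpy, scipy, OpenCV 4.12 (cv2) and the standard library are available. Lean on these libraries where they do the work, as an engineer would, in place of code of your own. Each camera call takes 0.05 s, during which the arm holds its last target. There are 200 camera calls.

## Working session

There is one attempt and no reset: what is moved stays moved. The work goes in short steps, Python scripts to look and compute and a tool call to move; the robot and the scene stay as the last step left them, time stands still between calls to the robot, and variables do not carry over. Pictures are saved under pics/ and viewed, about 8 in all and at most 12, crops included, and the job is handed in when it is done.

Besides the shell and the picture viewer there is one more tool, called after "Emit:" as name(argument=value, ...), one argument or row to a line, values as JSON. arm_command: Moves the arm, as the interface text tells. Its arguments: {"type":"object","properties":{"commands":{"type":"string"}},"required":["commands"]}

```bash
mkdir -p pics; ls; cat > h.py <<'E'
import numpy as np, cv2
from bench import robot, snapshot, models
def ray(s,p):
    K=np.array(s["camera_matrix"]);R=np.array(s["rotation"]);o=np.array(s["origin"])
    d=np.linalg.inv(K)@[p[0],p[1],1.0]
    return o,R@d
def atz(s,p,z):
    o,d=ray(s,p); return o+d*(z-o[2])/d[2]
def proj(s,P):
    K=np.array(s["camera_matrix"]);R=np.array(s["rotation"]);o=np.array(s["origin"])
    q=K@(R.T@(np.array(P)-o)); return q[:2]/q[2]
E
python3 - <<'E'
from h import *
Z=dict(keeper_bar=0,seat=.022,chip=.021,scope=.01,scope_stand=0,driver_stand=0,nut_driver=.01,tape_roll=0,flux_bottle=0,tweezers=0,heatsink=0,mouse=0,board_holder=0)
for n in("scene","top"):
    s=snapshot(n);cv2.imwrite(f"pics/{n}1.png",s["img"])
    print(n,np.round(s["origin"],3),np.round(s["rotation"],3).tolist(),s["camera_matrix"][0][0])
    for k,z in Z.items():
        for r in models.tip_of(k,s)[:3]:
            p=np.array(r["centre"])*[640,400]; print(k,round(r["conf"],2),p.round(),atz(s,p,z).round(3)[:2])
        
print(robot.get_obs())
E
```

```text
pics
scene [1.086 0.564 0.724] [-2.284, -0.019, 2.374] 406.6086822900473Traceback (most recent call last):
  File "<stdin>", line 8, in <module>
  File "h.py", line 8, in atz
    o,d=ray(s,p); return o+d*(z-o[2])/d[2]
                                      ~^^^
IndexError: invalid index to scalar variable.
```

The camera rotation comes as roll, pitch, yaw, so I'll convert it.

```bash
sed -i 's/^from bench/from scipy.spatial.transform import Rotation as Ro\nfrom bench/; s/R=np.array(s\["rotation"\])/R=Ro.from_euler("xyz",s["rotation"]).as_matrix()/' h.py
cat > look.py <<'E'
from h import *
Z=dict(keeper_bar=0,seat=.022,chip=.021,scope=.01,scope_stand=0,driver_stand=0,nut_driver=.01,tape_roll=0,flux_bottle=0,tweezers=0,heatsink=0,mouse=0,board_holder=0)
for n in("scene","top"):
    s=snapshot(n);cv2.imwrite(f"pics/{n}1.png",s["img"])
    print(n,np.round(s["origin"],3),np.round(s["rotation"],3).tolist(),s["camera_matrix"][0][0])
    for k,z in Z.items():
        for r in models.tip_of(k,s)[:3]:
            p=np.array(r["centre"])*[640,400]; print(k,round(r["conf"],2),p.round(),atz(s,p,z).round(3)[:2])
E
python3 look.py; python3 -c "
from h import *
print(robot.get_obs())
cv2.imwrite('pics/both.png',np.vstack([cv2.imread('pics/top1.png')]))"
```

```text
scene [1.086 0.564 0.724] [-2.284, -0.019, 2.374] 406.6086822900473
keeper_bar 0.68 [369. 226.] [0.494 0.128]
seat 0.92 [257. 174.] [ 0.59  -0.208]
chip 0.86 [275. 170.] [ 0.539 -0.19 ]
chip 0.3 [255. 172.] [ 0.588 -0.218]
scope 0.69 [416. 243.] [0.464 0.25 ]
scope_stand 0.97 [506. 243.] [0.293 0.395]
scope_stand 0.96 [418. 249.] [0.466 0.26 ]
driver_stand 0.73 [380. 281.] [0.605 0.259]
driver_stand 0.72 [478. 270.] [0.419 0.392]
driver_stand 0.71 [427. 326.] [0.621 0.395]
nut_driver 0.61 [378. 281.] [0.614 0.26 ]
tape_roll 0.66 [290. 281.] [0.749 0.125]
flux_bottle 0.65 [338. 314.] [0.732 0.254]
flux_bottle 0.19 [422. 248.] [0.457 0.263]
tweezers 0.64 [330. 171.] [ 0.41  -0.098]
tweezers 0.34 [275. 169.] [ 0.519 -0.215]
heatsink 0.7 [277. 135.] [ 0.4   -0.354]
mouse 0.9 [196. 162.] [ 0.672 -0.397]
mouse 0.48 [275. 169.] [ 0.522 -0.213]
mouse 0.26 [381. 282.] [0.606 0.263]
board_holder 0.96 [266. 174.] [ 0.555 -0.211]
board_holder 0.53 [416. 244.] [0.459 0.248]
top [0.381 0.005 0.992] [-3.015, -0.021, -1.562] 371.0894569024959
keeper_bar 0.84 [257. 216.] [0.486 0.14 ]
keeper_bar 0.2 
[... 749 characters left out ...]
7 [449. 146.] [ 0.686 -0.386]
{'time': 1.5, 'joint_positions': array([ 1.12990466e+00,  8.71984875e-02,  1.37070887e+00,  1.44169275e-05,
        1.68358187e+00, -1.03093299e-01]), 'qvel': array([ 0.00147438,  0.00104497, -0.00015992,  0.00029119, -0.00053682,
       -0.0002186 ]), 'joint_torque': array([ 3.81974951e-05, -3.39991951e+01, -3.02605641e+01,  7.19735166e-02,
        2.30811699e-02, -2.37186697e-07]), 'tool_pos': array([0.18228132, 0.51893876, 0.2055022 ]), 'ee_rot': array([ 3.14148829e+00, -3.60464218e-06,  2.80379591e+00]), 'wrist_force': array([-0.94112388, -0.30064175,  0.01771518]), 'wrist_torque': array([-0.0373432 , -0.00501117, -0.0074453 ]), 'width': 0.09405369066524892}
```

View pics/top1.png

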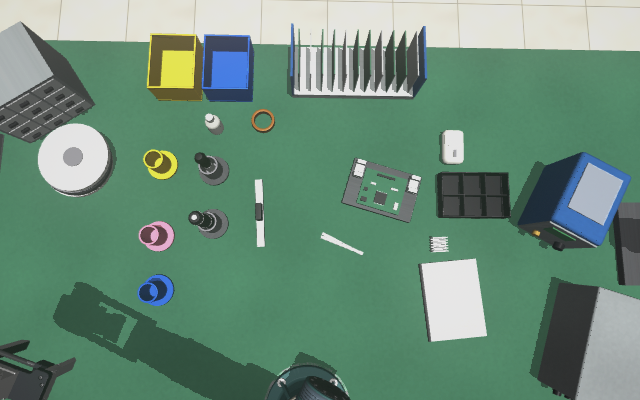

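View pics/scene1.png

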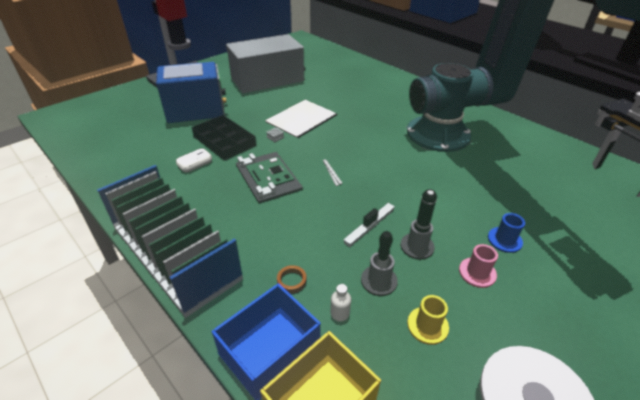

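```bash
python3 - <<'E'
import cv2,numpy as np
a=cv2.imread('pics/scene1.png')[180:300,355:455];b=cv2.imread('pics/top1.png')
f=lambda i,w:cv2.resize(i,(w,int(i.shape[0]*w/i.shape[1])),interpolation=cv2.INTER_CUBIC)
A=f(a,400);B=f(b[150:230,335:430],400);C=f(b[145:255,180:280],400)
A=cv2.copyMakeBorder(A,0,0,0,0,0)
print(A.shape,B.shape,C.shape)
o=np.zeros((600,800,3),np.uint8);o[:480,:400]=A;o[:337,400:]=B[:337]
D=f(b[170:255,245:275],90);o[340:340+D.shape[0],400:490]=D[:260]
E_=f(b[145:240,185:235],130);o[340:340+E_.shape[0],520:650]=E_[:260]
cv2.imwrite('pics/c1.png',o)
E
```

```text
(480, 400, 3) (336, 400, 3) (440, 400, 3)Traceback (most recent call last):
  File "<stdin>", line 7, in <module>
ValueError: could not broadcast input array from shape (336,400,3) into shape (337,400,3)
```

```bash
python3 - <<'E'
import cv2,numpy as np
a=cv2.imread('pics/scene1.png')[180:300,355:455];b=cv2.imread('pics/top1.png')
f=lambda i,w:cv2.resize(i,(w,int(i.shape[0]*w/i.shape[1])),interpolation=cv2.INTER_CUBIC)
o=np.zeros((600,800,3),np.uint8)
for im,y,x in((f(a,400),0,0),(f(b[150:230,335:430],400),0,400),(f(b[170:255,245:275],90),340,400),(f(b[145:240,185:235],130),340,520)):
    o[y:y+im.shape[0],x:x+im.shape[1]]=im
cv2.imwrite('pics/c1.png',o)
E
```

```text
(no output)
```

View pics/c1.png

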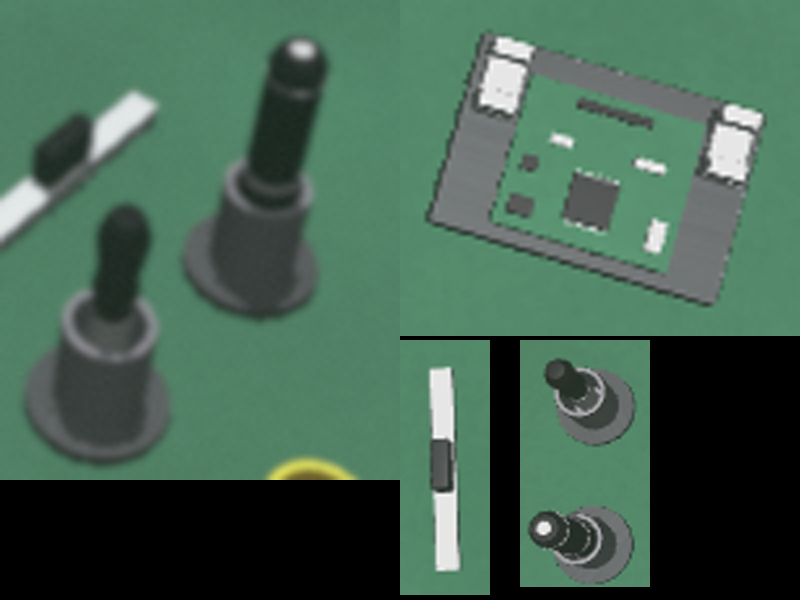

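The scope is the thick, plain, taller black cylinder with a bright top cap, at scene px (427,200) in the stand at (418,249). The slimmer tool at (385,245) is the nut driver. The blue, pink and yellow stands are empty look-alikes. Next I'll measure the bar and the holder.

```bash
python3 - <<'E'
from h import *
s=snapshot("top");I=s["img"]
c=[(354.5,157.8),(421,176.6),(410.1,222),(342.1,202.3)]
P=np.array([atz(s,p,.012)[:2] for p in c]);print(P.round(3),P.mean(0))
for i in range(4):
    e=P[(i+1)%4]-P[i];print(np.linalg.norm(e).round(4),np.degrees(np.arctan2(e[1],e[0])).round(1))
print("chip",atz(s,(380.6,198),.021))
hsv=cv2.cvtColor(I,cv2.COLOR_BGR2HSV)
m=((hsv[...,1]<70)).astype(np.uint8);m[:165]=0;m[260:]=0;m[:,:247]=0;m[:,275:]=0
q=np.argwhere((m>0)&(I.max(2)>150))[:,::-1].astype(float)
W=np.array([atz(s,p,.014)[:2] for p in q]).astype(np.float32);print("bar",cv2.minAreaRect(W),W.mean(0))
q=np.argwhere((m>0)&(I.max(2)<110))[:,::-1]
W=np.array([atz(s,p,.044)[:2] for p in q.astype(float)]).astype(np.float32);print("grip",cv2.minAreaRect(W),W.mean(0))
E
```

```text
[[ 0.646 -0.122]
 [ 0.597 -0.302]
 [ 0.473 -0.27 ]
 [ 0.524 -0.088]] [ 0.55986593 -0.19569898]
0.187 -105.4
0.128 165.2
0.1885 74.3
0.1271 -15.4
chip [ 0.53519146 -0.19000355  0.021     ]
bar ((0.494494765996933, 0.13151484727859497), (0.1795986294746399, 0.019639180973172188), 3.5810461044311523) [0.49274325 0.13118333]
grip ((0.500603199005127, 0.12843558192253113), (0.1477855145931244, 0.02200428396463394), 3.6095688343048096) [0.4911047  0.12776513]
```

```bash
cat > plan.py <<'E'
# usage: plan.py x y z roll pitch yaw(deg) nrows [hand]
import sys; from h import *
def plan(P,rpy,n,hand):
    o=robot.get_obs();p=np.array(o["tool_pos"]);R=Ro.from_euler("xyz",o["ee_rot"])
    T=Ro.from_euler("xyz",rpy,degrees=True);P=np.array(P)
    rv=(R.inv()*T).as_rotvec(degrees=True);n=n or int(max(np.ceil(np.linalg.norm(rv)/10.6),np.ceil(np.linalg.norm(P-p)/.06),1))
    print("t",round(o["time"],2),"pos",p.round(4),"rpy",R.as_euler("xyz",degrees=True).round(1),"n",n,"rot",rv.round(2),"mm",(R.inv().apply(P-p)*1e3).round(1),"F",np.round(o["wrist_force"],1),"w",round(o["width"],4))
    if n==0:return
    rows=[]
    for i in range(n):
        Ri=R*Ro.from_rotvec(rv*i/n,degrees=True)
        rows.append(" ".join(f"{v:.1f}" for v in [*(Ri.inv().apply((P-p)/n)*1e3),*(rv/n)])+f" {hand}")
    print("; ".join(rows))
a=list(map(float,sys.argv[1:]))
plan(a[:3],a[3:6],int(a[6]),a[7] if len(a)>7 else 1)
E
python3 plan.py .4945 .1315 .22 180 0 3.6 0 1
```

```text
t 1.55 pos [0.1823 0.5189 0.2055] rpy [180.    0.  160.6] n 15 rot [ 0.0000e+00 -1.0000e-02  1.5704e+02] mm [-423.  -262.1  -14.5] F [-0.5  0.1 -0.5] w 0.0938
-28.2 -17.5 -1.0 0.0 -0.0 10.5 1.0; -30.9 -12.1 -1.0 0.0 -0.0 10.5 1.0; -32.6 -6.2 -1.0 0.0 -0.0 10.5 1.0; -33.2 -0.2 -1.0 0.0 -0.0 10.5 1.0; -32.7 5.8 -1.0 0.0 -0.0 10.5 1.0; -31.1 11.7 -1.0 0.0 -0.0 10.5 1.0; -28.4 17.1 -1.0 0.0 -0.0 10.5 1.0; -24.8 22.0 -1.0 0.0 -0.0 10.5 1.0; -20.4 26.1 -1.0 0.0 -0.0 10.5 1.0; -15.3 29.4 -1.0 0.0 -0.0 10.5 1.0; -9.7 31.7 -1.0 0.0 -0.0 10.5 1.0; -3.8 33.0 -1.0 0.0 -0.0 10.5 1.0; 2.2 33.1 -1.0 0.0 -0.0 10.5 1.0; 8.2 32.1 -1.0 0.0 -0.0 10.5 1.0; 13.9 30.1 -1.0 0.0 -0.0 10.5 1.0
```

Emit:
arm_command(
  commands="-28 -17 -15 0 0 10.5 1; -31 -12 -15 0 0 10.5 1; -33 -6 -15 0 0 10.5 1; -33 0 0 0 0 10.5 1; -33 6 0 0 0 10.5 1; -31 12 0 0 0 10.5 1; -28 17 0 0 0 10.5 1; -25 22 0 0 0 10.5 1; -20 26 0 0 0 10.5 1; -15 29 0 0 0 10.5 1; -10 32 0 0 0 10.5 1; -4 33 0 0 0 10.5 1",
)

```text
time: 3.05
tool_pos: [0.4302, 0.1951, 0.2529]
ee_rot: [3.141, -0.004, 0.554]
wrist_force: [0.1, 0.2, 0.7]
width: 0.094
```

```bash
python3 plan.py .4945 .1315 .2 180 0 3.6 0 1
```

```text
t 3.05 pos [0.4302 0.1951 0.2529] rpy [180.   -0.2  31.7] n 3 rot [-2.000e-02 -2.100e-01  2.814e+01] mm [21.1 87.9 53. ] F [0.1 0.2 0.7] w 0.094
7.0 29.3 17.7 -0.0 -0.1 9.4 1.0; 11.7 27.8 17.7 -0.0 -0.1 9.4 1.0; 16.1 25.5 17.6 -0.0 -0.1 9.4 1.0
```

Emit:
arm_command(
  commands="7 31 15 0 0 9.6 1; 12 29 18 0 0 9.6 1; 16 27 20 0 0 9.6 1; 0 0 0 0 0 0 1",
)

```text
time: 3.55
tool_pos: [0.4989, 0.1228, 0.1994]
ee_rot: [-3.139, -0.005, 0.031]
wrist_force: [-0.7, -0.2, 0.1]
width: 0.0939
```

```bash
python3 plan.py .4945 .1315 .1 180 0 3.6 0 1; python3 - <<'E'
from h import *
s=snapshot("wrist");cv2.imwrite("pics/w1.png",s["img"]);print(s["origin"],s["rotation"],s["camera_matrix"])
for k in("keeper_bar",):
  for r in models.tip_of(k,s)[:2]: print(k,r["conf"],np.array(r["centre"])*[640,400])
E
```

```text
t 3.55 pos [0.4989 0.1228 0.1994] rpy [-179.9   -0.3    1.8] n 2 rot [-0.12 -0.31 -1.83] mm [-4.6 -8.6 99.3] F [-0.7 -0.2  0.1] w 0.0939
-2.3 -4.3 49.7 -0.1 -0.2 -0.9 1.0; -2.1 -4.4 49.7 -0.1 -0.2 -0.9 1.0
[0.58175207 0.12367108 0.37964742] [ 2.85723871e+00  1.83307789e-03 -1.53874763e+00] [[309.70691629   0.         326.57753287]
 [  0.         309.70691629 199.41442221]
 [  0.           0.           1.        ]]
keeper_bar 0.59 [321.216 182.4  ]
```

View pics/w1.png

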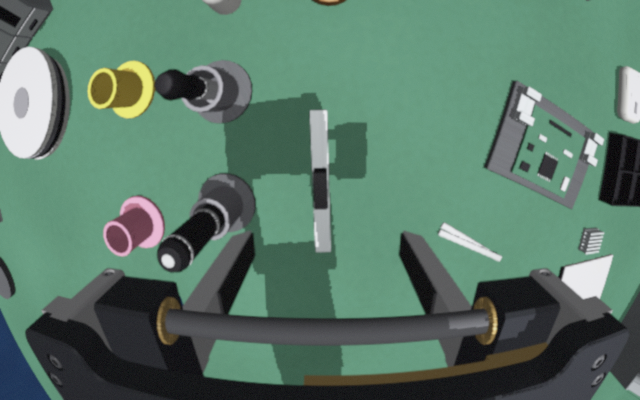

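The wrist view shows the bar upright at (320,181), its grip block at (321,188) between the fingers, and the holder at (545,145). I'll refine the bar pose from this picture with the fisheye model.

```bash
cat >> h.py <<'E'
def fatz(s,p,z):
    K=np.array(s["camera_matrix"]);R=Ro.from_euler("xyz",s["rotation"]).as_matrix();o=np.array(s["origin"])
    v=(np.array(p,float)-K[:2,2])/K[0,0];t=np.linalg.norm(v)+1e-12
    d=R@np.array([*(v/t*np.sin(t)),np.cos(t)]);return o+d*(z-o[2])/d[2]
E
python3 - <<'E'
from h import *
s=snapshot("wrist");I=s["img"]
hsv=cv2.cvtColor(I,cv2.COLOR_BGR2HSV)
m=np.zeros(I.shape[:2],bool);m[100:258,300:340]=1
b=m&(hsv[...,1]<50)&(I.max(2)>130)
W=np.array([fatz(s,p,.014)[:2] for p in np.argwhere(b)[:,::-1]],np.float32);print(cv2.minAreaRect(W),W.mean(0))
g=m&(I.max(2)<60)
W=np.array([fatz(s,p,.044)[:2] for p in np.argwhere(g)[:,::-1]],np.float32);print(cv2.minAreaRect(W),W.mean(0))
E
```

```text
((0.4940818250179291, 0.12904693186283112), (0.17984366416931152, 0.02128581702709198), 3.107210874557495) [0.5025813  0.12916769]
((0.4964935779571533, 0.12972041964530945), (0.04417531564831734, 0.013575581833720207), 2.0620079040527344) [0.49671826 0.12963794]
```

```bash
python3 plan.py .4947 .130 .019 180 0 3.3 4 1
```

```text
t 3.7 pos [0.499  0.125  0.2025] rpy [-179.8   -0.6    2. ] n 4 rot [-0.19 -0.62 -1.28] mm [ -6.1  -4.5 183.5] F [0.3 0.4 0.1] w 0.0937
-1.5 -1.1 45.9 -0.0 -0.2 -0.3 1.0; -1.4 -1.2 45.9 -0.0 -0.2 -0.3 1.0; -1.3 -1.2 45.9 -0.0 -0.2 -0.3 1.0; -1.1 -1.3 45.9 -0.0 -0.2 -0.3 1.0
```

Emit:
arm_command(
  commands="-2 -1 45 0 -0.2 -0.4 1; -2 -2 45 0 -0.2 -0.4 1; -1 -1 40 0 -0.2 -0.4 1; 0 0 25 0 0 0 1; 0 0 0 0 0 0 1",
)

```text
time: 4.32
tool_pos: [0.4974, 0.1359, 0.0522]
ee_rot: [-3.135, -0.016, 0.071]
wrist_force: [1.1, -0.0, -0.5]
width: 0.0939
```

```bash
python3 plan.py .4947 .130 .019 180 0 3.3 1 1
```

```text
t 4.33 pos [0.4974 0.1359 0.0522] rpy [-179.6   -0.9    4.1] n 1 rot [-0.38 -0.92  0.77] mm [-3.6  5.9 33.1] F [ 1.1 -0.  -0.5] w 0.0939
-3.6 5.9 33.1 -0.4 -0.9 0.8 1.0
```

Emit:
arm_command(
  commands="-3 5 24 -0.4 -0.9 -0.8 1; 0 0 0 0 0 0 1",
)

```text
time: 4.58
tool_pos: [0.4966, 0.1318, 0.0298]
ee_rot: [3.141, -0.005, 0.088]
wrist_force: [-0.3, 0.6, -0.1]
width: 0.0939
```

```bash
python3 plan.py .4947 .130 .019 180 0 3.3 1 1
```

```text
t 4.58 pos [0.4966 0.1318 0.0298] rpy [180.   -0.3   5.1] n 1 rot [ 0.04 -0.27  1.76] mm [-2.1  1.6 10.8] F [-0.3  0.6 -0.1] w 0.0939
-2.1 1.6 10.8 0.0 -0.3 1.8 1.0
```

Emit:
arm_command(
  commands="-2 1.5 10 0 -0.3 1.8 1; 0 0 0 0 0 0 1; 0 0 0 0 0 0 0; 0 0 0 0 0 0 0; 0 0 0 0 0 0 0; 0 0 0 0 0 0 0; 0 0 0 0 0 0 0",
)

```text
time: 5.45
tool_pos: [0.4971, 0.1302, 0.0221]
ee_rot: [3.142, -0.005, 0.054]
wrist_force: [1.0, 0.4, 0.5]
width: 0.0476
```

Emit:
arm_command(
  commands="-1 0 4 0 -0.3 0 0; 0 0 0 0 0 0 0; 0 0 0 0 0 0 0; 0 0 0 0 0 0 0; 0 0 0 0 0 0 0; 0 0 0 0 0 0 0",
)

```text
time: 6.2
tool_pos: [0.4958, 0.1303, 0.0175]
ee_rot: [-3.141, 0.001, 0.055]
wrist_force: [1.4, 0.2, -0.3]
width: 0.016
```

```bash
python3 plan.py .4947 .130 .15 180 0 3.3 0 0; python3 plan.py .5936 -.2052 .14 180 0 74.7 9 0
```

```text
t 6.2 pos [0.4958 0.1303 0.0175] rpy [-1.8e+02  1.0e-01  3.1e+00] n 3 rot [-0.01  0.08 -0.17] mm [  -1.3    0.2 -132.5] F [ 1.4  0.2 -0.3] w 0.016
-0.4 0.1 -44.2 -0.0 0.0 -0.1 0.0; -0.4 0.1 -44.2 -0.0 0.0 -0.1 0.0; -0.4 0.1 -44.2 -0.0 0.0 -0.1 0.0
t 6.2 pos [0.4958 0.1303 0.0175] rpy [-1.8e+02  1.0e-01  3.1e+00] n 9 rot [-6.000e-02  6.000e-02 -7.157e+01] mm [  79.2  340.3 -122.7] F [ 1.4  0.2 -0.3] w 0.016
8.8 37.8 -13.6 -0.0 0.0 -8.0 0.0; 3.5 38.7 -13.6 -0.0 0.0 -8.0 0.0; -1.9 38.8 -13.6 -0.0 0.0 -8.0 0.0; -7.2 38.1 -13.6 -0.0 0.0 -8.0 0.0; -12.5 36.8 -13.6 -0.0 0.0 -8.0 0.0; -17.4 34.7 -13.6 -0.0 0.0 -8.0 0.0; -22.0 32.0 -13.6 -0.0 0.0 -8.0 0.0; -26.3 28.6 -13.6 -0.0 0.0 -8.0 0.0; -30.0 24.7 -13.6 -0.0 0.0 -8.0 0.0
```

Emit:
arm_command(
  commands="0 0 -40 0 0 0 0; 0 0 -40 0 0 0 0; 0 0 -40 0 0 0 0; 9 38 0 0 0 -8 0; 4 39 0 0 0 -8 0; -2 39 0 0 0 -8 0; -7 38 0 0 0 -8 0; -12 37 0 0 0 -8 0; -17 35 0 0 0 -8 0; -22 32 0 0 0 -8 0; -26 29 0 0 0 -8 0; -30 25 0 0 0 -8 0",
)

```text
time: 7.7
tool_pos: [0.6025, -0.2114, 0.1336]
ee_rot: [-3.128, 0.003, 1.359]
wrist_force: [1.1, 0.4, -1.8]
width: 0.0162
```

```bash
python3 plan.py .5936 -.2052 .10 180 0 74.7 0 0;  python3 - <<'E'
from h import *
s=snapshot("wrist");cv2.imwrite("pics/w2.png",s["img"])
for k in("seat","chip","keeper_bar"):
  for r in models.tip_of(k,s)[:1]:
    p=np.array(r["centre"])*[640,400]; print(k,r["conf"],p,fatz(s,p,.022 if k!="keeper_bar" else .11))
E
```

```text
t 7.7 pos [ 0.6025 -0.2114  0.1336] rpy [-179.2    0.2   77.8] n 1 rot [-0.79  0.2   3.14] mm [ 4.3 -9.6 33.7] F [ 1.1  0.4 -1.8] w 0.0162
4.3 -9.6 33.7 -0.8 0.2 3.1 0.0
seat 0.83 [317.632 192.32 ] [ 0.59361162 -0.20723729  0.022     ]
chip 0.95 [253.312 187.68 ] [ 0.53196272 -0.18926647  0.022     ]
keeper_bar 0.86 [327.808 237.52 ] [ 0.60236645 -0.21847269  0.11      ]
```

View pics/w2.png

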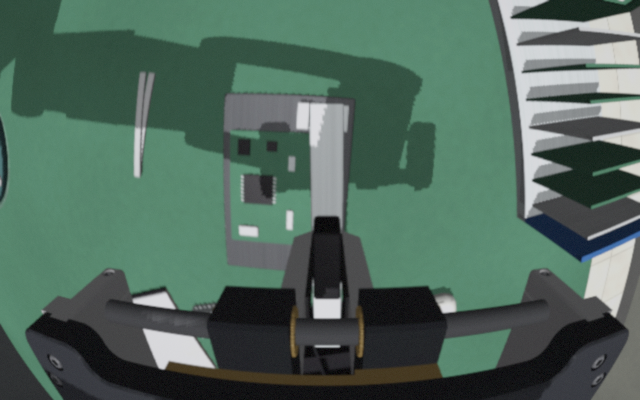

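The wrist view shows the plate's left edge running from (226,94) to (228,263) and the chip at (259,189). The bar hangs nearly parallel, slightly right of the notches. I'll use the edges for a precise seat.

```bash
python3 - <<'E'
from h import *
s=snapshot("wrist")
a,b,c=[fatz(s,p,.012)[:2] for p in((225.5,94),(228,263),(355,97))]
print(a,b,c,np.linalg.norm(a-b),np.linalg.norm(a-c),np.degrees(np.arctan2(*(a-b)[::-1])),np.degrees(np.arctan2(*(c-a)[::-1])))
u=(a-b)/np.linalg.norm(a-b);v=np.array([u[1],-u[0]])
print("centre",(a+b)/2+.065*v,"seat",(a+b)/2+.1*v)
t=snapshot("top")
for k,z in(("seat",.022),("chip",.021)):
  for S,f in((s,fatz),(t,atz)):
    for r in models.tip_of(k,S)[:1]: p=np.array(r["centre"])*[640,400]; print(k,f(S,p,z))
g=cv2.resize(s["img"][85:280,215:375],None,fx=3,fy=3,interpolation=cv2.INTER_CUBIC);cv2.imwrite("pics/w3.png",g)
E
python3 plan.py .5936 -.2052 .10 180 0 74.7 0 0
```

```text
[ 0.52486549 -0.08998979] [ 0.47240169 -0.26832623] [ 0.64799043 -0.12389042] 0.18589333749506515 0.12770671140360368 73.60693963505577 -15.39410307036776
centre [ 0.56099122 -0.19750265] seat [ 0.59456841 -0.20738054]
seat [ 0.59312603 -0.20716581  0.022     ]
seat [ 0.5900261  -0.21549026  0.022     ]
chip [ 0.53440332 -0.19206532  0.021     ]
chip [ 0.5430558 -0.1903026  0.021    ]
t 8.2 pos [ 0.6026 -0.2092  0.1347] rpy [-179.3    0.2   77.6] n 1 rot [-0.69  0.21  2.94] mm [ 2.1 -9.2 34.8] F [-0.3 -0.  -2.9] w 0.016
2.1 -9.2 34.8 -0.7 0.2 2.9 0.0
```

View pics/w3.png

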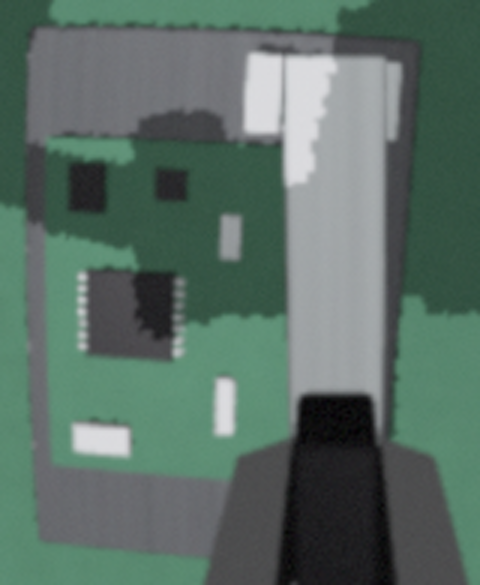

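Emit:
arm_command(
  commands="2 -9 30 -0.7 0 3 0; 0 0 25 0 0 0 0; 0 0 0 0 0 0 0",
)

```text
time: 8.57
tool_pos: [0.5942, -0.2035, 0.0805]
ee_rot: [3.138, 0.004, 1.303]
wrist_force: [0.4, -0.7, -2.1]
width: 0.0157
```

```bash
python3 plan.py .594 -.2055 .06 180 0 74.5 0 0
```

```text
t 8.57 pos [ 0.5942 -0.2035  0.0805] rpy [179.8   0.2  74.7] n 1 rot [0.21 0.24 0.18] mm [-1.9  0.2 20.5] F [ 0.4 -0.7 -2.1] w 0.0157
-1.9 0.2 20.5 0.2 0.2 0.2 0.0
```

Emit:
arm_command(
  commands="-1 0 20 0 0.2 0.2 0; 0 0 0 0 0 0 0",
)

```text
time: 8.82
tool_pos: [0.5949, -0.2044, 0.0611]
ee_rot: [3.135, 0.001, 1.3]
wrist_force: [0.9, -0.0, -1.6]
width: 0.0158
```

```bash
python3 plan.py .594 -.2055 .04 180 0 74.5 0 0; python3 - <<'E'
from h import *
s=snapshot("wrist");g=cv2.resize(s["img"][60:260,200:400],None,fx=3,fy=3,interpolation=cv2.INTER_CUBIC);cv2.imwrite("pics/w4.png",g)
E
```

```text
t 8.82 pos [ 0.5949 -0.2044  0.0611] rpy [179.6   0.   74.5] n 1 rot [0.35 0.04 0.01] mm [-1.3 -0.7 21.1] F [ 0.9 -0.  -1.6] w 0.0158
-1.3 -0.7 21.1 0.4 0.0 0.0 0.0
```

View pics/w4.png

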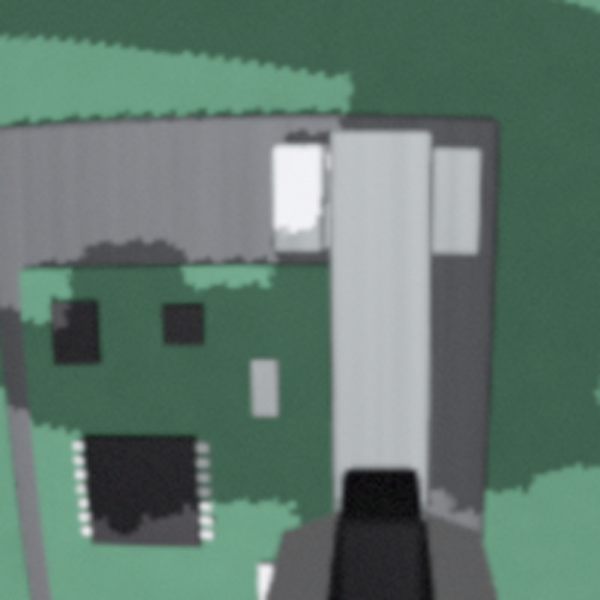

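The bar (crop columns 331–431, centre 381) lies about 1 mm right of the block centre (377). That agrees with the numbers, so I'll shift −0.8 mm and lower.

Emit:
arm_command(
  commands="-1 -0.8 10 0.4 0 0 0; 0 0 0 0 0 0 0",
)

```text
time: 9.12
tool_pos: [0.5962, -0.2063, 0.0539]
ee_rot: [3.136, 0.002, 1.3]
wrist_force: [-1.0, -0.9, -2.6]
width: 0.0158
```

```bash
python3 plan.py .594 -.2055 .0395 180 0 74.5 0 0
```

```text
t 9.12 pos [ 0.5962 -0.2063  0.0539] rpy [1.797e+02 1.000e-01 7.450e+01] n 1 rot [0.3  0.1  0.01] mm [ 0.2 -2.4 14.4] F [-1.  -0.9 -2.6] w 0.0158
0.2 -2.4 14.4 0.3 0.1 0.0 0.0
```

Emit:
arm_command(
  commands="0 -2 4 0.3 0 0 0; 0 0 0 0 0 0 0",
)

```text
time: 9.38
tool_pos: [0.5953, -0.2061, 0.0511]
ee_rot: [3.139, 0.002, 1.3]
wrist_force: [0.5, 0.2, -2.3]
width: 0.0158
```

```bash
python3 - <<'E'
from h import *
for i in range(4):
    s=snapshot("wrist");print(robot.get_obs()["tool_pos"].round(4))
I=s["img"];g=cv2.resize(I[60:200,260:400],None,fx=4,fy=4,interpolation=cv2.INTER_CUBIC);cv2.imwrite("pics/w5.png",g)
E
python3 plan.py .594 -.2055 .0395 180 0 74.5 0 0
```

```text
[ 0.5952 -0.2061  0.0511]
[ 0.595  -0.2061  0.0509]
[ 0.5949 -0.206   0.0508]
[ 0.595  -0.2061  0.0508]
t 9.57 pos [ 0.595  -0.2061  0.0508] rpy [1.799e+02 1.000e-01 7.450e+01] n 1 rot [0.11 0.1  0.  ] mm [ 0.3 -1.1 11.3] F [-0.7 -0.4 -1.5] w 0.0159
0.3 -1.1 11.3 0.1 0.1 0.0 0.0
```

View pics/w5.png

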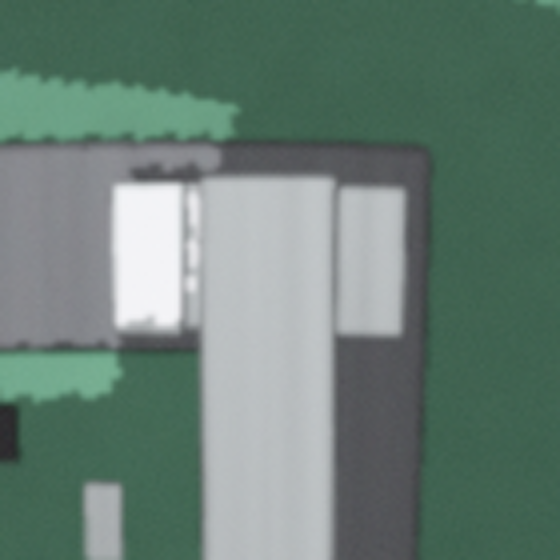

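The bar is about 1.2 mm too far right (gaps 20 px left, 4 px right), which agrees with the pose reading.

Emit:
arm_command(
  commands="0 -1.4 0 0 0 0 0; 0 0 0 0 0 0 0; 0 0 0 0 0 0 0",
)

```text
time: 9.95
tool_pos: [0.5931, -0.2056, 0.0504]
ee_rot: [3.141, 0.002, 1.3]
wrist_force: [-1.1, -0.3, -2.0]
width: 0.0162
```

```bash
python3 plan.py .594 -.2055 .0395 180 0 74.5 0 0
```

```text
t 9.95 pos [ 0.5931 -0.2056  0.0504] rpy [1.80e+02 1.00e-01 7.45e+01] n 1 rot [ 0.04  0.1  -0.01] mm [ 0.4  0.9 10.9] F [-1.1 -0.3 -2. ] w 0.0162
0.4 0.9 10.9 0.0 0.1 -0.0 0.0
```

Emit:
arm_command(
  commands="0 0.5 6 0 0 0 0; 0 0 0 0 0 0 0; 0 0 5 0 0 0 0; 0 0 0 0 0 0 0; 0 0 0 0 0 0 0",
)

```text
time: 10.58
tool_pos: [0.5935, -0.2061, 0.0395]
ee_rot: [3.141, 0.002, 1.3]
wrist_force: [-0.5, 0.5, -0.4]
width: 0.0163
```

```bash
python3 plan.py .594 -.2055 .0395 180 0 74.5 0 0
```

```text
t 10.57 pos [ 0.5935 -0.2061  0.0395] rpy [1.80e+02 1.00e-01 7.45e+01] n 1 rot [ 0.05  0.13 -0.03] mm [ 0.7  0.3 -0. ] F [-0.5  0.5 -0.4] w 0.0163
0.7 0.3 -0.0 0.0 0.1 -0.0 0.0
```

The bar is down in the notches: TCP z is 39.5 mm and the load has come off the wrist. Now I'll release.

Emit:
arm_command(
  commands="0 0 0 0 0 0 0.6; 0 0 0 0 0 0 0.6; 0 0 0 0 0 0 0.6; 0 0 -15 0 0 0 0.6; 0 0 -40 0 0 0 1; 0 0 -60 0 0 0 1; 0 0 -60 0 0 0 1; 0 0 0 0 0 0 1",
)

```text
time: 11.58
tool_pos: [0.5941, -0.2058, 0.2246]
ee_rot: [3.135, 0.003, 1.3]
wrist_force: [0.4, -0.3, 0.7]
width: 0.092
```

```bash
python3 - <<'E'
from h import *
o=robot.get_obs();print(o["tool_pos"],o["ee_rot"],o["width"],o["time"],o["joint_positions"].round(2))
s=snapshot("wrist");g=s["img"][100:300,180:420]
t=snapshot("top");h=t["img"][140:235,330:435]
A=cv2.resize(g,(480,400),interpolation=cv2.INTER_CUBIC);B=cv2.resize(h,(320,290),interpolation=cv2.INTER_CUBIC)
im=np.zeros((400,800,3),np.uint8);im[:,:480]=A;im[:290,480:]=B;cv2.imwrite("pics/w6.png",im)
# scope top measured in views: tail circle
S=snapshot("scene")
for k in("scope","scope_stand","nut_driver"):
  for q,f in((S,atz),(t,atz)):
   for r in models.tip_of(k,q)[:2]:
    p=np.array(r["centre"])*[640,400];print(k,round(r["conf"],2),p.round(1),f(q,p,.01 if k!="scope_stand" else 0).round(4))
E
```

```text
[ 0.59411801 -0.20575928  0.22459539] [3.13515175e+00 2.91301834e-03 1.30001506e+00] 0.09202547341142826 11.575 [-0.42  0.26  1.14 -0.    1.74 -0.15]
scope 0.95 [414.7 242.8] [0.4657 0.2472 0.01  ]
scope 0.66 [216.2 224.1] [0.4618 0.2444 0.01  ]
scope_stand 0.83 [506.  240.1] [0.2854 0.3902 0.    ]
scope_stand 0.78 [417.8 247.4] [0.4637 0.2567 0.    ]
scope_stand 0.91 [158.6 291.3] [0.286  0.3883 0.    ]
scope_stand 0.68 [215.6 225.4] [0.4592 0.2482 0.    ]
nut_driver 0.71 [379.2 278.9] [0.609  0.2583 0.01  ]
nut_driver 0.37 [276.9 137. ] [ 0.4179 -0.3324  0.01  ]
nut_driver 0.5 [213.9 170.1] [0.6074 0.2567 0.01  ]
```

View pics/w6.png

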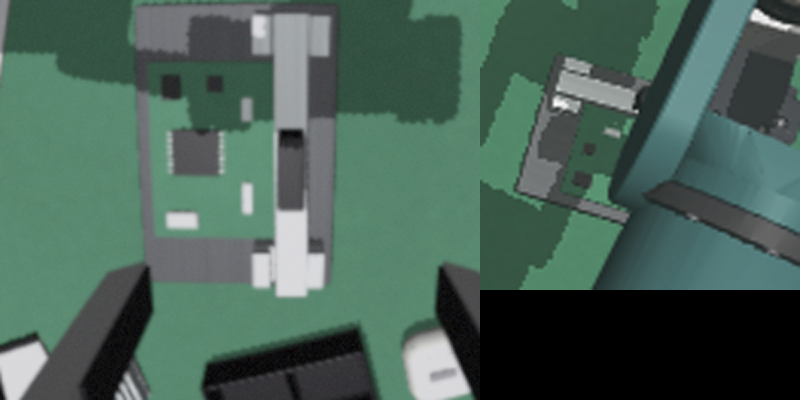

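The bar sits between the cheeks at both ends, with equal overhang and the fingers clear. Now the scope.

```bash
python3 plan.py .464 .249 .24 180 0 118 10 1
```

```text
t 12.03 pos [ 0.5907 -0.2043  0.2137] rpy [-179.3    0.    74.5] n 10 rot [ -0.64  -0.24 -43.52] mm [ 402.9 -243.7  -23.6] F [-0.3 -0.   0.4] w 0.0943
40.3 -24.4 -2.4 -0.1 -0.0 -4.4 1.0; 42.0 -21.2 -2.4 -0.1 -0.0 -4.4 1.0; 43.5 -18.0 -2.4 -0.1 -0.0 -4.4 1.0; 44.7 -14.6 -2.5 -0.1 -0.0 -4.4 1.0; 45.7 -11.2 -2.5 -0.1 -0.0 -4.4 1.0; 46.4 -7.7 -2.5 -0.1 -0.0 -4.4 1.0; 46.9 -4.1 -2.6 -0.1 -0.0 -4.4 1.0; 47.1 -0.6 -2.6 -0.1 -0.0 -4.4 1.0; 47.0 3.0 -2.6 -0.1 -0.0 -4.4 1.0; 46.6 6.6 -2.6 -0.1 -0.0 -4.4 1.0
```

Emit:
arm_command(
  commands="40 -24 -8 0 0 -4.4 1; 42 -21 -8 0 0 -4.4 1; 44 -18 -8 0 0 -4.4 1; 45 -15 0 0 0 -4.4 1; 46 -11 0 0 0 -4.4 1; 46 -8 0 0 0 -4.4 1; 47 -4 0 0 0 -4.4 1; 47 -1 0 0 0 -4.4 1; 47 3 0 0 0 -4.4 1; 40 6 0 0 0 -4.4 1; 0 0 0 0 0 0 1",
)

```text
time: 13.4
tool_pos: [0.4537, 0.2538, 0.2344]
ee_rot: [-3.124, -0.016, 2.091]
wrist_force: [0.1, -0.6, -0.3]
width: 0.0942
```

```bash
python3 plan.py .464 .249 .24 180 0 118 0 1; python3 - <<'E'
from h import *
s=snapshot("wrist");cv2.imwrite("pics/w7.png",s["img"]);print(robot.get_obs()["joint_positions"].round(3),s["origin"],s["rotation"])
for k in("scope","scope_stand"):
  for r in models.tip_of(k,s)[:3]:
    p=np.array(r["centre"])*[640,400]; print(k,r["conf"],p.round(1),fatz(s,p,.01).round(4))
  for r in models.spot_in(k,s)[:3]: print((np.array(r["bbox"])*[640,400,640,400]).round(),r["conf"])
E
```

```text
t 13.4 pos [0.4537 0.2538 0.2344] rpy [-179.    -0.9  119.8] n 1 rot [-1.04 -0.9   1.8 ] mm [-9.2  6.5 -5.9] F [ 0.1 -0.6 -0.3] w 0.0942
-9.2 6.5 -5.9 -1.0 -0.9 1.8 1.0
[ 0.39   0.03   1.374  0.013  1.757 -0.126] [0.41713624 0.32384869 0.41552585] [2.86901452 0.01907348 0.52135385]
scope 0.77 [337.4 180. ] [0.466  0.2523 0.01  ]
[319. 170.  37.  61.] 0.87
scope_stand 0.71 [334.9 175.4] [0.4599 0.2561 0.01  ]
scope_stand 0.27 [335.6 175.2] [0.4606 0.2568 0.01  ]
[309. 146.  55.  55.] 0.95
[241.   2.  61.  59.] 0.86
```

View pics/w7.png

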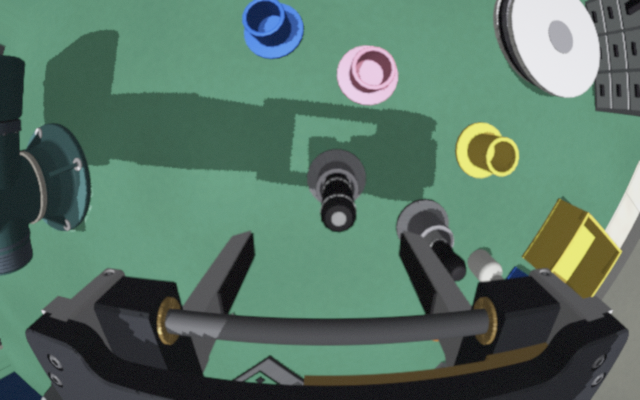

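The scope's bright tail is at (338,217), with its stand foot around (337,174). The nut driver is to the right at (450,262).

```bash
python3 - <<'E'
from h import *
s=snapshot("wrist");print(fatz(s,(338.5,217.5),.17),fatz(s,(337,173),.008), fatz(s,(338,209),.16))
I=s["img"]
t=snapshot("top");print(atz(t,(199.5,217.5),.17))
S=snapshot("scene");print(atz(S,(430,192),.17))
E
python3 plan.py .464 .251 .17 180 0 118 0 1
```

```text
[0.46551069 0.2499718  0.17      ] [0.462871   0.25659403 0.008     ] [0.46311398 0.25359898 0.16      ]
[0.46295838 0.2426935  0.17      ]
[0.46226292 0.25237542 0.17      ]
t 13.8 pos [0.4553 0.2508 0.235 ] rpy [-179.    -0.9  119.4] n 2 rot [-0.98 -0.86  1.44] mm [-5.1  8.7 64.8] F [-0.5 -0.5 -1. ] w 0.0937
-2.5 4.4 32.4 -0.5 -0.4 0.7 1.0; -2.2 4.1 32.5 -0.5 -0.4 0.7 1.0
```

Emit:
arm_command(
  commands="-2 4 25 -0.5 -0.4 0.7 1; -2 4 25 -0.5 -0.4 0.7 1; 0 0 0 0 0 0 1; 0 0 0 0 0 0 1",
)

```text
time: 14.3
tool_pos: [0.4655, 0.2494, 0.1858]
ee_rot: [3.138, -0.0, 2.055]
wrist_force: [0.2, -0.2, -0.2]
width: 0.094
```

```bash
python3 plan.py .464 .250 .098 180 0 118 0 1
```

```text
t 14.3 pos [0.4655 0.2494 0.1858] rpy [179.8  -0.  117.7] n 2 rot [ 0.23 -0.02 -0.26] mm [ 1.2 -1.3 87.8] F [ 0.2 -0.2 -0.2] w 0.094
0.6 -0.7 43.9 0.1 -0.0 -0.1 1.0; 0.6 -0.6 43.9 0.1 -0.0 -0.1 1.0
```

Emit:
arm_command(
  commands="1 -1 40 0 0 0 1; 1 -1 40 0 0 0 1; 0 0 3 0 0 0 0.9; 0 0 0 0 0 0 0.6; 0 0 0 0 0 0 0; 0 0 0 0 0 0 0; 0 0 0 0 0 0 0; 0 0 0 0 0 0 0; 0 0 0 0 0 0 0; 0 0 0 0 0 0 0; 0 0 0 0 0 0 0",
)

```text
time: 15.68
tool_pos: [0.4685, 0.2518, 0.1142]
ee_rot: [3.121, 0.001, 2.054]
wrist_force: [-1.6, -0.2, 1.1]
width: 0.0316
```

```bash
python3 plan.py .464 .250 .098 180 0 118 0 0
```

```text
t 15.68 pos [0.4685 0.2518 0.1142] rpy [1.788e+02 1.000e-01 1.177e+02] n 1 rot [ 1.17  0.08 -0.31] mm [ 0.5 -5.2 16.1] F [-1.6 -0.2  1.1] w 0.0316
0.5 -5.2 16.1 1.2 0.1 -0.3 0.0
```

Emit:
arm_command(
  commands="0 0 -25 0 0 0 0; 0 0 -25 0 0 0 0; 0 0 -30 0 0 0 0; 0 0 -30 0 0 0 0; 0 0 -30 0 0 0 0; 0 0 0 0 0 0 0; 0 0 0 0 0 0 0",
)

```text
time: 16.55
tool_pos: [0.4675, 0.2516, 0.2517]
ee_rot: [3.121, 0.001, 2.054]
wrist_force: [-0.4, -0.1, -1.5]
width: 0.0317
```

```bash
python3 - <<'E'
from h import *
from scipy.optimize import least_squares
o=robot.get_obs();print(o["tool_pos"].round(4),o["ee_rot"].round(3),o["width"],o["wrist_force"].round(1),o["joint_positions"].round(3),o["time"])
D=[([.0872,1.3707,1.6836],.18228,.51894,.2055),([.26,1.14,1.74],.5941,-.2058,.2246),([.03,1.374,1.757],.4537,.2538,.2344),(o["joint_positions"][[1,2,4]],*o["tool_pos"])]
# planar: r=a+L1 sin q2+L2 sin(q2+q3)+Lt sin(q2+q3+q5) ; z=h+L1 cos q2+L2 cos(..)+Lt cos(sum)
def fk(p,q):
    a,h,L1,L2,Lt=p;A=q[0];B=A+q[1];C=B+q[2]
    return np.array([a+L1*np.sin(A)+L2*np.sin(B)+Lt*np.sin(C),h+L1*np.cos(A)+L2*np.cos(B)+Lt*np.cos(C)])
f=lambda p:np.r_[np.ravel([fk(p,q)-[np.hypot(x,y),z] for q,x,y,z in D]),(p-p0)*.01]
p0=np.array([0,.3,.4,.4,.3]);r=least_squares(f,p0);print(r.x,r.fun)
E
python3 plan.py .464 .250 .098 180 0 118 0 0
```

```text
[0.4675 0.2516 0.2517] [3.121e+00 1.000e-03 2.054e+00] 0.031709241365125575 [-0.4 -0.1 -1.5] [ 0.386  0.024  1.346  0.002  1.751 -0.097] 16.55
[0.01478263 0.13857473 0.44204359 0.50521758 0.42919638] [ 0.00529864  0.00115851 -0.00176207 -0.00216423 -0.00194464  0.00078209
 -0.00159341  0.00023977  0.00014783 -0.00161425  0.00042044  0.00105218
  0.00129196]
t 16.55 pos [0.4675 0.2516 0.2517] rpy [178.8   0.  117.7] n 3 rot [ 1.17  0.03 -0.3 ] mm [  0.3  -6.9 153.5] F [-0.4 -0.1 -1.5] w 0.0317
0.1 -2.3 51.2 0.4 0.0 -0.1 0.0; 0.1 -2.0 51.2 0.4 0.0 -0.1 0.0; 0.1 -1.6 51.2 0.4 0.0 -0.1 0.0
```

The scope is drawn out and held (width 31.7 mm). Tilting straight back puts joint 2 near its limit. I'll tilt with the tail toward about 115° world instead, which also stays clear of the bar. First I'll plan the waypoint 60 mm above the goal.

```bash
cat > tgt.py <<'E'
import sys; from h import *
phi,th,up=map(float,sys.argv[1:4]);p,t=np.radians([phi,th])
z=np.array([-np.cos(p)*np.sin(t),-np.sin(p)*np.sin(t),-np.cos(t)])
ax=np.cross([0,0,-1],z);ax/=np.linalg.norm(ax)
R=Ro.from_rotvec(ax*t)*Ro.from_euler("xyz",[180,0,118],degrees=True)
chip=np.array([.5355,-.191,.021]);P=chip-z*(.060+.104)+[0,0,up]
print(*P.round(4),*R.as_euler("xyz",degrees=True).round(2))
E
T=$(python3 tgt.py 115 45 .07); echo $T; python3 plan.py $T 10 0
```

```text
0.4865 -0.0859 0.207 -177.0 44.92 119.24
t 16.55 pos [0.4675 0.2516 0.2517] rpy [178.8   0.  117.7] n 10 rot [  3.35 -44.91  -0.75] mm [-307.6 -140.9   41.9] F [-0.4 -0.1 -1.5] w 0.0317
-30.8 -14.1 4.2 0.3 -4.5 -0.1 0.0; -30.3 -14.1 6.7 0.3 -4.5 -0.1 0.0; -29.7 -14.1 9.1 0.3 -4.5 -0.1 0.0; -28.9 -14.1 11.5 0.3 -4.5 -0.1 0.0; -27.8 -14.0 13.8 0.3 -4.5 -0.1 0.0; -26.7 -14.0 16.0 0.3 -4.5 -0.1 0.0; -25.3 -13.9 18.1 0.3 -4.5 -0.1 0.0; -23.8 -13.8 20.1 0.3 -4.5 -0.1 0.0; -22.1 -13.7 22.0 0.3 -4.5 -0.1 0.0; -20.3 -13.6 23.8 0.3 -4.5 -0.1 0.0
```

Emit:
arm_command(
  commands="-31 -14 4 0.3 -4.5 0 0; -30 -14 7 0.3 -4.5 0 0; -30 -14 9 0.3 -4.5 0 0; -29 -14 11 0.3 -4.5 0 0; -28 -14 14 0.3 -4.5 0 0; -27 -14 16 0.3 -4.5 0 0",
)

```text
time: 17.3
tool_pos: [0.4765, 0.0428, 0.2128]
ee_rot: [-3.11, 0.481, 2.066]
wrist_force: [0.1, 0.0, -1.4]
width: 0.0316
```

```bash
T=$(python3 tgt.py 115 45 .07); python3 plan.py $T 5 0; python3 -c "
from h import *
print(robot.get_obs()['joint_positions'].round(2))"
```

```text
t 17.3 pos [0.4765 0.0428 0.2128] rpy [-178.2   27.6  118.3] n 5 rot [  0.67 -17.37   0.  ] mm [-102.   -50.4   61.3] F [ 0.1  0.  -1.4] w 0.0316
-20.4 -10.1 12.3 0.1 -3.5 0.0 0.0; -19.6 -10.0 13.5 0.1 -3.5 0.0 0.0; -18.8 -10.0 14.7 0.1 -3.5 0.0 0.0; -17.8 -10.0 15.8 0.1 -3.5 0.0 0.0; -16.8 -9.9 16.9 0.1 -3.5 0.0 0.0
[ 0.31 -0.13  1.65 -0.48  1.56 -0.19]
```

Emit:
arm_command(
  commands="-20 -10 12 0 -3.5 0 0; -20 -10 13 0 -3.5 0 0; -19 -10 14 0 -3.5 0 0; -18 -10 14 0 -3.5 0 0; -16 -9 14 0 -3.2 0 0; 0 0 0 0 0 0 0; 0 0 0 0 0 0 0",
)

```text
time: 18.18
tool_pos: [0.479, -0.085, 0.1936]
ee_rot: [-3.071, 0.775, 2.105]
wrist_force: [0.5, 0.5, -0.3]
width: 0.0317
```

```bash
T=$(python3 tgt.py 115 45 .0); python3 plan.py $T 4 0; python3 - <<'E'
from h import *
o=robot.get_obs();print(o['joint_positions'].round(2))
P=[]
for n,f in(("scene",atz),("top",atz),("wrist",fatz)):
    s=snapshot(n);cv2.imwrite(f"pics/f_{n}.png",s["img"])
    for k in("scope","scope_focus","chip"):
        for r in models.tip_of(k,s)[:1]: print(n,k,round(r["conf"],2),(np.array(r["centre"])*[640,400]).round(1))
    if n!="wrist":
        R=Ro.from_euler("xyz",o["ee_rot"]).as_matrix();print(n,"pred lens",proj(s,o["tool_pos"]+R[:,2]*.104).round(1),"focus",proj(s,o["tool_pos"]+R[:,2]*.164).round(1),"chip",proj(s,[.5355,-.191,.021]).round(1))
a=cv2.imread("pics/f_scene.png")[90:240,210:410];b=cv2.imread("pics/f_wrist.png")
im=np.zeros((600,800,3),np.uint8);im[:300,:400]=cv2.resize(a,(400,300),interpolation=cv2.INTER_CUBIC);im[:250,400:]=cv2.resize(b,(400,250))
c=cv2.imread("pics/f_top.png")[120:260,280:460];im[300:600,:386]=cv2.resize(c,(386,300),interpolation=cv2.INTER_CUBIC);cv2.imwrite("pics/f.png",im)
E
```

```text
t 18.18 pos [ 0.479  -0.085   0.1936] rpy [-175.9   44.4  120.6] n 4 rot [-0.08 -0.46  1.02] mm [36.4  9.  43.1] F [ 0.5  0.5 -0.3] w 0.0317
9.1 2.3 10.8 -0.0 -0.1 0.3 0.0; 9.1 2.2 10.8 -0.0 -0.1 0.3 0.0; 9.2 2.2 10.7 -0.0 -0.1 0.3 0.0; 9.2 2.1 10.7 -0.0 -0.1 0.3 0.0
[ 0.21 -0.21  1.87 -0.78  1.35 -0.16]
scene scope 0.83 [289.5 141.4]
scene chip 0.89 [277.4 167.9]
scene pred lens [290.4 142.2] focus [277.1 151.9] chip [275.7 168.9]
top scope 0.92 [372.7 205.1]
top chip 0.85 [381.1 196.3]
top pred lens [372.7 202. ] focus [384.8 197.6] chip [381.  197.9]
wrist scope 0.85 [324.  189.7]
wrist chip 0.69 [332.2 146.2]
```

View pics/f.png

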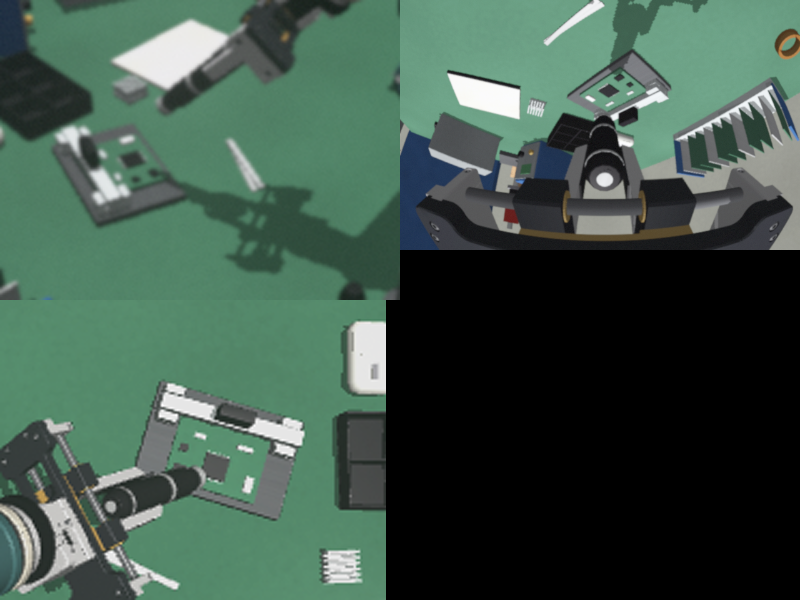

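The predicted lens position matches the detected one within 1–3 px in both views, the scope is coaxial, and the bar is still seated. I'll lower to the goal.

Emit:
arm_command(
  commands="9 2 10 0 0 0.3 0; 9 2 10 0 0 0.3 0; 9 2 10 0 0 0.3 0; 0 0 0 0 0 0 0; 0 0 0 0 0 0 0",
)

```text
time: 19.4
tool_pos: [0.4835, -0.0852, 0.1498]
ee_rot: [-3.085, 0.777, 2.083]
wrist_force: [-1.0, 0.6, -1.3]
width: 0.0313
```

```bash
T=$(python3 tgt.py 115 45 .0); python3 plan.py $T 2 0
```

```text
t 19.4 pos [ 0.4835 -0.0852  0.1498] rpy [-176.8   44.5  119.4] n 2 rot [-0.16 -0.42  0.11] mm [ 7.5  2.9 10.4] F [-1.   0.6 -1.3] w 0.0313
3.7 1.4 5.2 -0.1 -0.2 0.1 0.0; 3.8 1.4 5.2 -0.1 -0.2 0.1 0.0
```

Emit:
arm_command(
  commands="3.5 1.5 5 0 0 0 0; 3.5 1.5 5 0 0 0 0; 0 0 0 0 0 0 0; 0 0 0 0 0 0 0; 0 0 0 0 0 0 0; 0 0 0 0 0 0 0",
)

```text
time: 20.15
tool_pos: [0.4877, -0.0858, 0.1382]
ee_rot: [-3.089, 0.778, 2.081]
wrist_force: [-0.9, 1.2, -0.8]
width: 0.0319
```

```bash
T=$(python3 tgt.py 115 45 .0); python3 plan.py $T 1 0;  python3 - <<'E'
from h import *
for n in("scene","top"):
    s=snapshot(n);cv2.imwrite(f"pics/g_{n}.png",s["img"]);o=robot.get_obs()
    for k in("scope","seat","keeper_bar","chip"):
        for r in models.tip_of(k,s)[:1]: print(n,k,round(r["conf"],2),(np.array(r["centre"])*[640,400]).round(1))
    R=Ro.from_euler("xyz",o["ee_rot"]).as_matrix();print(n,"pred lens",proj(s,o["tool_pos"]+R[:,2]*.104).round(1),"focus",proj(s,o["tool_pos"]+R[:,2]*.164).round(1),"chip",proj(s,[.5355,-.191,.021]).round(1))
print(o["tool_pos"]+R[:,2]*.164,np.degrees(np.arccos(-R[2,2])),o["qvel"].round(4),o["time"])
a=cv2.imread("pics/g_scene.png")[90:240,210:410];c=cv2.imread("pics/g_top.png")[120:260,280:460]
im=np.zeros((300,786,3),np.uint8);im[:,:400]=cv2.resize(a,(400,300),interpolation=cv2.INTER_CUBIC);im[:,400:]=cv2.resize(c,(386,300),interpolation=cv2.INTER_CUBIC);cv2.imwrite("pics/g.png",im)
E
```

```text
t 20.15 pos [ 0.4877 -0.0858  0.1382] rpy [-177.    44.6  119.2] n 1 rot [-0.05 -0.37  0.  ] mm [ 1.2 -1.1  0.6] F [-0.9  1.2 -0.8] w 0.0319
1.2 -1.1 0.6 -0.0 -0.4 0.0 0.0
scene scope 0.64 [291.6 156.2]
scene seat 0.78 [258.3 171.5]
scene keeper_bar 0.67 [253.9 174.3]
scene chip 0.82 [278.3 168.9]
scene pred lens [288.5 160.2] focus [275.6 169. ] chip [275.7 168.9]
top scope 0.61 [368.9 202.7]
top seat 0.73 [385.4 176.8]
top keeper_bar 0.89 [384.6 177.4]
top chip 0.71 [450.3 145.2]
top pred lens [369.1 201.8] focus [380.7 197.7] chip [381.  197.9]
[ 0.53608624 -0.1903312   0.02131581] 44.63018707931308 [ 0.0007  0.0013  0.0003  0.0023 -0.0018 -0.0001] 20.45
```

View pics/g.png

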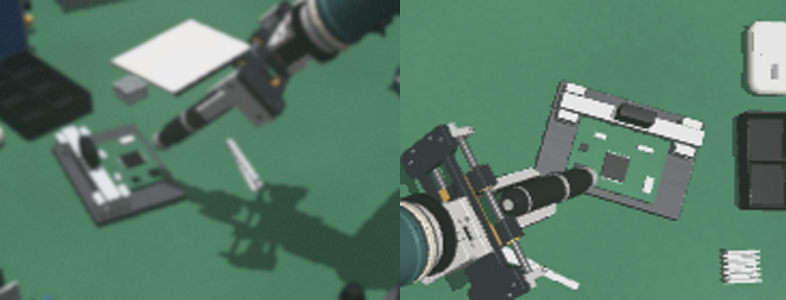

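The lens tip in the scene crop, at about (157,145), is full-image (288.5,162.5) and matches the prediction. The scope points at the chip, the bar is seated and nothing touches. Handing in.

```bash
python3 -c "
from h import *
print(robot.close_job())"
```

```text
the job is handed in; nothing more can be done
None
```

The keeper bar is seated in both notches and let go. The scope is held still in the air, aimed at the chip, and I handed the job in at about 20.5 s. The hand-in gave no verdict, so the checks below are from my own measurements.

- **Bar:** it reached the notch floor at the expected height, with the tool tip at 39.5 mm and the load off the wrist. The picture after release showed it between the cheeks of both blocks with about equal overhang, and the last pictures still show it there.
- **Scope:** I drew it out of the correct stand with the lens well above the rim. The opening stayed at about 32 mm, and it is tipped 44.6° with the lens roughly 63 mm above the bench.
- **Aim:** from the measured arm pose, the point 60 mm ahead of the lens is about 1 mm from the chip position I measured, within the 20 mm allowed. This assumes the scope has not slipped in the grip. The chip position was known only to a few mm.
- **Checks that disagreed:**
    - In the last scene view the network put the lens about 5 px from where I predicted it, while the lens seen in that picture matched to about 2 px.
    - The network's last chip detection in the top view landed on the mouse, so I ignored it.
- **Bystanders:** I saw none displaced or touched, but I did not re-measure each one.

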